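Turn the spring-return key switch and hold it

ROBOT

A 7-joint arm with a two-finger parallel gripper is mounted at the origin on a cart in front of the work surface, level with it; the furniture and walls round the work are solid. World frame = base frame: x ahead of the robot, y to its left, z up, the work surface at z = 0. Lengths are in m, angles in rad, forces in N, time in s.
With the tool pointing down it reaches from about 0.35 to 0.9 m from the base axis. Payload 8.1 kg.
Tool frame: the origin (TCP) lies on the mounting face of the last link; the fingertips stand 178 mm ahead of it and the grasp point (between the pads) lies 159 mm ahead of it; z points along the fingers, x is the direction in which the jaws open and shut, and the axes are right-handed (so a half turn about z gives the same grasp; the last joint's range is limited). The gripper opens to 92 mm and grips with 3 to 60 N. Pads are 19 mm wide; open, the fingers measure 130 mm over their backs; the gripper's body (75 mm by 190 mm) begins 47 mm behind the grasp point.
Start: joints at [-1.266, 0.434, 0.025, 1.573, -0.012, 1.134, -0.075], TCP at [0.248, 0.574, 0.405] pointing down, gripper open.
Joint ranges: [-2.62, 2.62], [-0.44, 2.09], [-1.27, 1.32], [0.08, 2.57], [-1.32, 4.46], [0.12, 2], [-2.74, 2.74]. Speed limits (rad/s): [2.22, 2.22, 3.01, 3.01, 3.14, 3.14, 3.14].

INTERFACE

Orientations are given as [roll, pitch, yaw] about the fixed x, y, z axes, in that order (R = Rz(yaw) Ry(pitch) Rx(roll)).
In Python, from bench import status, grab_frame, sign_off gives the robot as it stands.
- The arm moves only by the shell command python3 -m crank 'ROWS' [FORCE]. ROWS is JSON, a list of rows, each an object with "translation": the shift along the world's x, y, z in m, a list of three; "turn": the turn, a rotation vector about the world's x, y, z in rad, a list of three; "claw": the finger opening in m, from 0 to 0.0918. In form: [{"translation": [x, y, z], "turn": [wx, wy, wz], "claw": claw}, ...]. A call has 1 to 12 rows; each row shifts and turns the commanded pose from where the row before left it; what a row does not reach is not made up. A row lasts 1/8 s, in which the tool goes at most 62.5 mm and 10.7 degrees, less where a joint would pass 70% of its speed; a pose out of reach is approached as far as the arm can. A call with a gripper value outside its range is refused whole. The fingers move at their own pace and stop on an object; FORCE is the grip in N (left out, the last holds). Time passes only in rows, so rows that do not move let the fingers close. It gives the time, the measured TCP pose, the force and the opening at its end, in the units of the state.
- status.sense(): the state, without advancing time (a new reading comes with each control period).
- grab_frame(name): name is "side" or "top"; returns a dict with "frame" (480x640x3 uint8, red, green, blue), "camera_matrix" (3x3 intrinsics, pixels), "k1" (the pictures are not rectified: a ray, as slopes to the right and down, at radius r is drawn at 1 + k1 r^2 times it, then the intrinsics apply), "world_to_cam" (4x4, takes a point from world to camera coordinates). Camera axes: x right, y up, looking along -z (the intrinsics and any distortion apply to the point x, -y, -z); pixel columns grow to the right and rows downward; lengths in m; the calibration is good to about 2 mm. A picture is of the moment at which its call begins. There is no depth.
- sign_off(): hands the job in, once; it reports no verdict.
The state is a dict: "time_s": time; "joint_positions": joint angles; "dq": joint speeds; "joint_torque": joint torques, N m; "eef_pos": TCP position; "orientation": TCP orientation; "contact_force": force on the tool from outside, world axes, zero at the start; "wrist_torque": the same for the moment, N m; "width": finger opening in m.
Only numpy, scipy, OpenCV 4.12 (cv2) and the standard library are available. Lean on these libraries where they do the work, as an engineer would, in place of code of your own. Each camera call takes 0.05 s, during which the arm holds its last target.

TASK

Take the key with the round bow out of the wooden key rest, put it into the keyway on top of the grey key-switch box and, working it past the sticky pins, push it fully home before turning it. Then turn it a quarter clockwise as far as it goes and hold it there against the spring: finish while still gripping the turned key. Leave the key with the square bow in its slot and the other things on the worktop where they are.

Things in the scene. Friction and masses are not known exactly. Their poses are not given: they have to be found in the camera images.
- lock: grey key-switch box, 92 x 122 mm, 66 mm high, fixed; origin: centre of its underside, z up. On its top, above the origin, a round steel bezel (50 mm outside, 27 mm inside, 3 mm thick) round the turning plug, two short black marks beside it, and a small lamp 11 mm high, 45 mm along +y
- keyway (a point): centre of the key slot's mouth, 66 mm above lock's origin, 3 mm below the bezel's top. x: along the slot's long side, y: across it, z up; turns with the plug. Slot 17.5 x 7.5 mm, with a 3 mm lead-in chamfer, 30 mm deep, straight down; the key fits either way round. Two sticky sprung pins, one from each broad side, 9 and 19 mm down: passing each takes a push of about 4 to 8 N, and a little wiggling may help; the floor beyond is solid
- keyway_floor (a point): centre of the slot's floor, 30 mm straight below keyway; the key's tip touches it when the key is fully home
- plug (a joint): turn of the lock plug in rad: 0 at rest, growing clockwise seen from above, stop at 1.5 (a quarter turn). A spring always turns it back to 0 (about 0.02 N m at rest, 0.11 N m at the stop)
- key_rest: wooden block, 50 x 150 mm, 34 mm high, fixed; origin: centre of its underside, y along its length. Both keys stand in it upright, tip down, in two slots 26 mm deep, 35 mm either side of the origin along y; which key is in which slot varies
- round_key_bow (a point): centre of the bow (grip) of the key to use, which weighs about 50 g. Bow: black disc 36 mm in diameter, 10 mm thick, flat faces upright; below it a plain steel blade 16 mm wide, 6 mm thick, with a rounded tip 65 mm below the bow's centre. x: along the blade's width, y: across its thickness (grip the flat faces along y), z: from the tip up to the bow
- round_key_tip (a point): lower end of the round key's blade, on its centre line, 65 mm below the bow's centre; same axes
- square_key_bow (a point): centre of the bow of the other key, to be left in its slot: rectangular black bow 22 mm wide, 36 mm high, 10 mm thick; blade and axes as on the round key
- sauce_bowl_1: small black sauce bowl, 76 mm across, 30 mm high, a bystander to be left alone; origin at the centre of its underside
- salt_shaker: salt shaker with a domed top, 44 mm across, 90 mm high, a bystander to be left alone; origin at the centre of its underside
- call_bell: domed counter bell, 74 mm across, 59 mm high, a bystander to be left alone; origin at the centre of its underside
- tongs_1: steel tongs, 201 mm long, a bystander to be left alone; origin at the centre of its underside

How it is judged:
By the outcome, as a careful person would: the job done as asked, in the order asked, and still so for the second after the job is handed in, while the arm keeps its last pose, push and grip.
It also fails if it takes over 54 s, if anything falls off the work surface, if the arm or the gripper's body presses on something with over 40 N, if the wrist force passes 120 N, or if a joint passes its speed limit or range.

## Working session

There is one attempt and no reset: what is moved stays moved. The work goes in short steps, Python scripts to look and compute and a shell command to move; the robot and the scene stay as the last step left them, time stands still between calls to the robot, and variables do not carry over. Pictures are saved under pics/ and viewed, and the job is handed in when it is done.

```bash
ls; mkdir -p pics
python3 - <<'E'
from bench import status, grab_frame
import cv2
print(status.sense())
for n in("side","top"):
    f=grab_frame(n); cv2.imwrite(f"pics/{n}0.png",f["frame"][:,:,::-1]); print(n,f["camera_matrix"],f["k1"],f["world_to_cam"])
E
```

```text
pics
{'time_s': 0.0, 'joint_positions': array([-1.26558721,  0.43518644,  0.02497683,  1.57407009, -0.01164221,
        1.13400553, -0.07511048]), 'dq': array([-0.00046489, -0.00064312, -0.00020428, -0.00089251,  0.00021714,
       -0.00202545,  0.00090866]), 'joint_torque': array([ 2.79831856e-04, -6.67848086e+01,  9.85180065e-01, -3.14450061e+01,
       -6.04993757e-02,  4.27959440e-02,  1.55881994e-04]), 'eef_pos': array([0.24780762, 0.573524  , 0.40397794]), 'orientation': array([3.14149102e+00, 1.52085154e-03, 1.16288574e+00]), 'contact_force': array([ 0.10342869, -0.45885665, -0.24259537]), 'wrist_torque': array([0.01372894, 0.0039306 , 0.01711855]), 'width': 0.09195065862506135}
side [[555.65369781   0.         324.50780095]
 [  0.         555.65369781 239.84646764]
 [  0.           0.           1.        ]] 0.024164008634453362 [[ 0.84734411 -0.53071928 -0.01857441 -0.47018388]
 [ 0.31375616  0.47210942  0.82381416 -0.20447489]
 [-0.4284449  -0.70388191  0.56655558 -1.04645735]
 [ 0.          0.          0.          1.        ]]
top [[597.88680964   0.         330.22302281]
 [  0.         597.88680964 245.48980824]
 [  0.           0.           1.        ]] -0.0010322747127294591 [[-0.02389378 -0.99945445  0.02280114 -0.02836825]
 [ 0.99416248 -0.02135452  0.10575895 -0.54411984]
 [-0.10521435  0.02519502  0.99413035 -1.48629518]
 [ 0.          0.          0.          1.        ]]
```

View pics/side0.png

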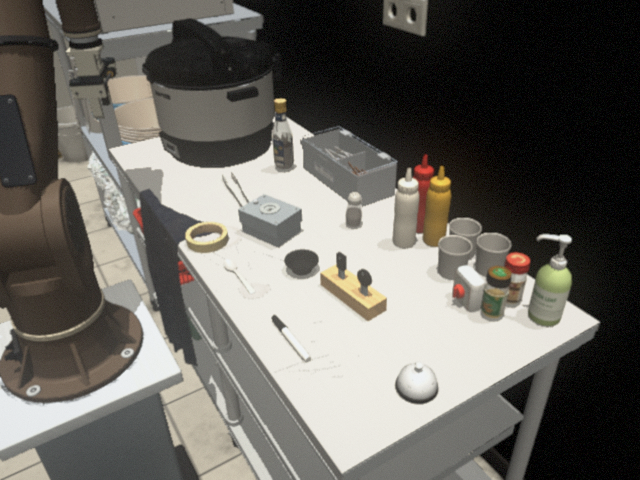

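View pics/top0.png

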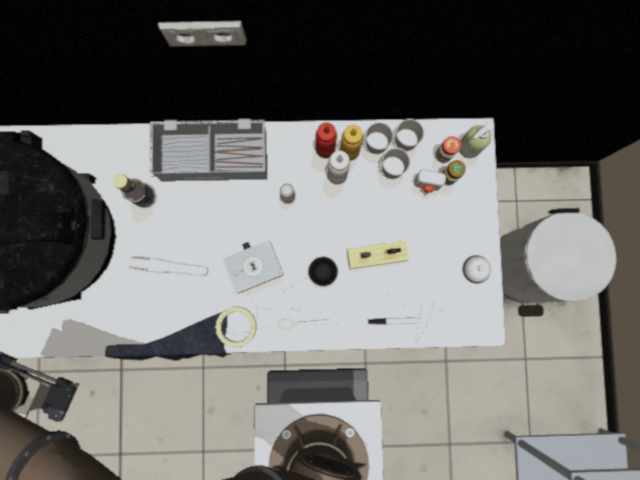

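The top view shows the lock at about (253,267) and the key rest at about (378,255), with bows near (365,254) and (393,252). In the side view the keys are at (341,262) and (364,277), and the right one looks round. I'll zoom in.

Run:
```python
import cv2
t=cv2.imread("pics/top0.png"); s=cv2.imread("pics/side0.png")
r=lambda i,x,y,w,h:cv2.resize(i[y:y+h,x:x+w],(800,600),interpolation=cv2.INTER_CUBIC)
cv2.imwrite("pics/t_rest.png",r(t,340,228,80,60))
cv2.imwrite("pics/t_lock.png",r(t,213,235,80,60))
cv2.imwrite("pics/s_rest.png",r(s,310,240,100,75))
cv2.imwrite("pics/s_lock.png",r(s,225,185,80,60))
```

```text
(no output)
```

View pics/t_rest.png

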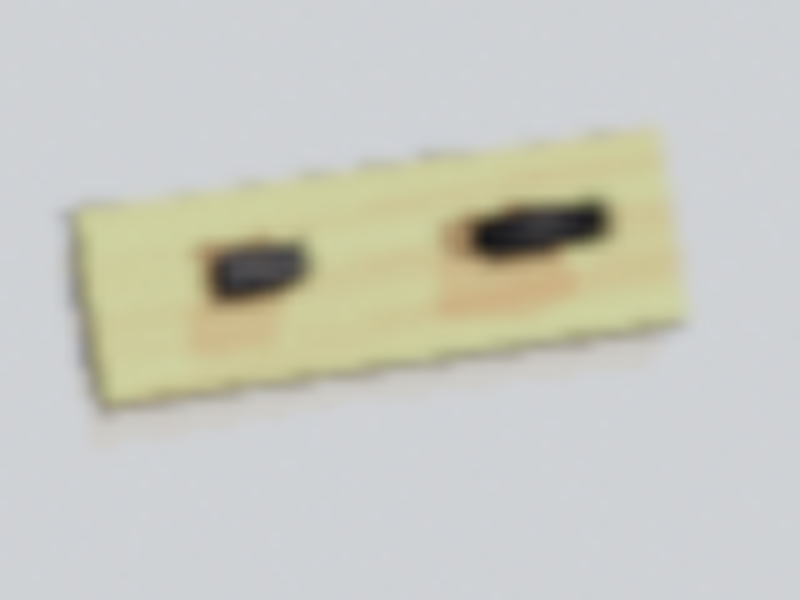

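View pics/t_lock.png

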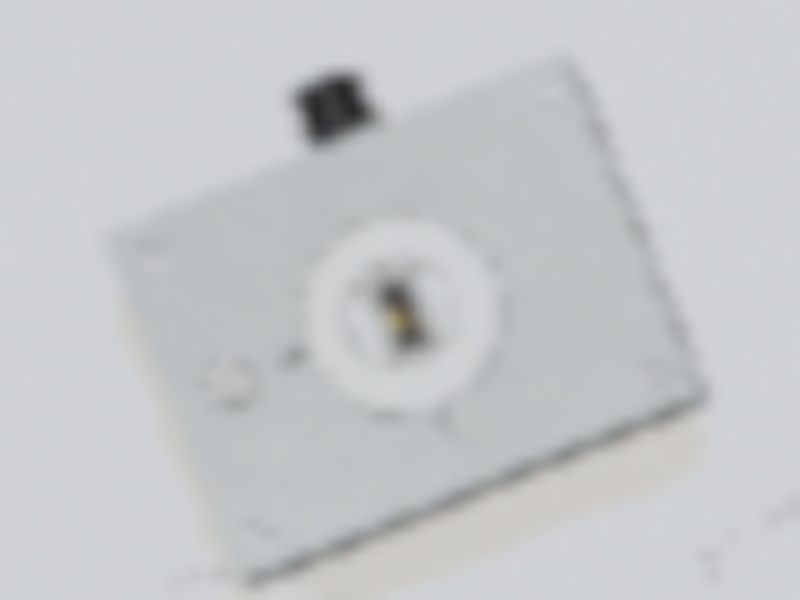

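View pics/s_rest.png

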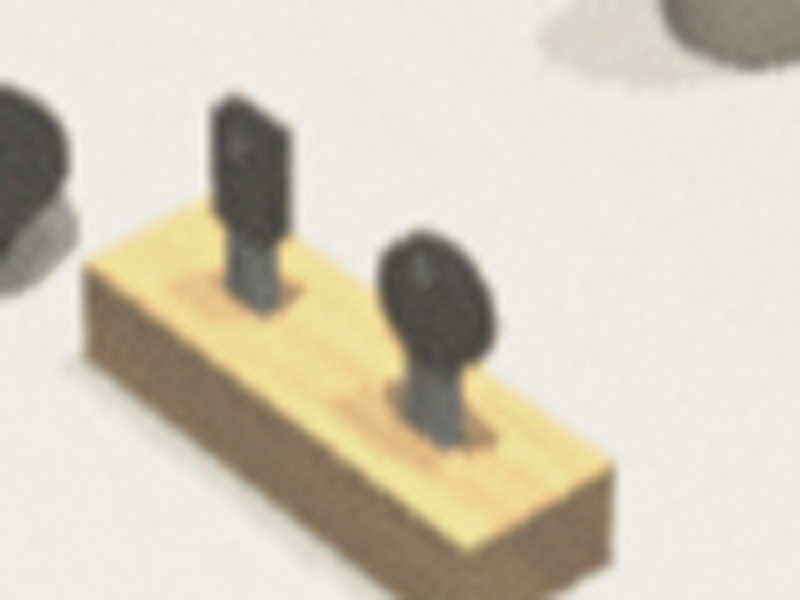

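View pics/s_lock.png

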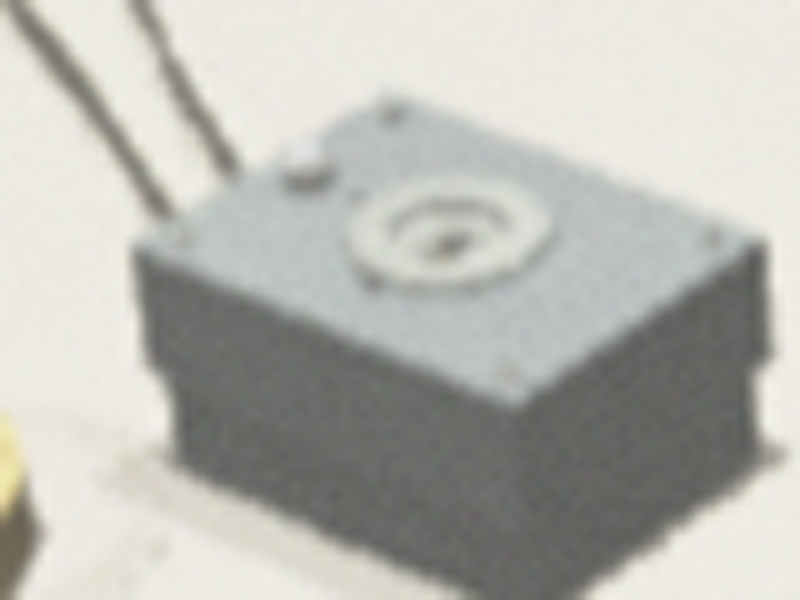

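```bash
cat > h.py <<'E'
import numpy as np, cv2
from scipy.optimize import least_squares
from bench import status, grab_frame
S=np.diag([1.,-1,-1])
def cams():
    return {n:grab_frame(n) for n in("side","top")}
def proj(f,P):
    P=np.atleast_2d(P); T=f["world_to_cam"]; R=S@T[:3,:3]; t=S@T[:3,3]
    d=np.array([f["k1"],0,0,0,0.])
    return cv2.projectPoints(P.astype(float).reshape(-1,1,3),cv2.Rodrigues(R)[0],t,f["camera_matrix"],d)[0][:,0]
def ray(f,uv):
    T=f["world_to_cam"]; R=S@T[:3,:3]; t=S@T[:3,3]
    p=cv2.undistortPoints(np.array(uv,float).reshape(-1,1,2),f["camera_matrix"],np.array([f["k1"],0,0,0,0.]))[:,0]
    d=np.c_[p,np.ones(len(p))]@R
    return -R.T@t,d
def atz(f,uv,z):
    o,d=ray(f,uv); return o+d*((z-o[2])/d[:,2])[:,None]
def tri(fs,uvs,x0=(.5,0,.1)):
    r=least_squares(lambda x:np.concatenate([(proj(f,x)[0]-u) for f,u in zip(fs,uvs)]),x0)
    return r.x,r.fun
def crop(X,x0,y0,s): return np.array([x0,y0])+(np.array(X,float)+.5)/s-.5
E
python3 - <<'E'
from h import *
F=cams(); t,s=F["top"],F["side"]
np.set_printoptions(precision=4,suppress=True)
def rect(name,f,c,z):
    P=atz(f,c,z)[:,:2]; print(name,P.tolist(),'centre',P.mean(0),'sides',[np.linalg.norm(P[i]-P[(i+1)%4]) for i in range(4)])
    e=P[1]-P[0]; e2=P[2]-P[3]; 
    for e in(e,e2,P[2]-P[1],P[3]-P[0]): print('  dir deg',np.degrees(np.arctan2(e[1],e[0])))
rect('rest top',t,crop([(80,208),(658,128),(686,320),(106,405)],340,228,10),.034)
rect('rest side',s,crop([(88,265),(200,203),(612,462),(468,550)],310,240,8),.034)
rect('lock top',t,crop([(110,238),(568,55),(705,395),(245,583)],213,235,10),.066)
rect('lock side',s,crop([(138,248),(390,95),(765,240),(515,405)],225,185,10),.066)
print('bezel t',atz(t,crop([(403,316)],213,235,10),.069),'slot t',atz(t,crop([(385,283),(413,352),(399,318)],213,235,10),.066),'lamp',atz(t,crop([(230,385)],213,235,10),.077))
print('bezel s',atz(s,crop([(450,228)],225,185,10),.069),'slot s',atz(s,crop([(450,243)],225,185,10),.066))
print('bow',tri([t,s],[crop((537,226),340,228,10),crop((437,298),310,240,8)]))
print('sq',tri([t,s],[crop((260,268),340,228,10),crop((250,170),310,240,8)]))
E
```

```text
rest top [[0.5346191294691555, -0.08419848995491816], [0.551838965587026, -0.23144833676434798], [0.5028615942495813, -0.23672859124653897], [0.4846273807752014, -0.08940622408915694]] centre [ 0.5185 -0.1604] sides [np.float64(0.14825329723593628), np.float64(0.04926118137562934), np.float64(0.14844651025161804), np.float64(0.05026226648582785)]
  dir deg -83.32995636787044
  dir deg -82.94433618689453
  dir deg -173.84670374463317
  dir deg -174.05284180392465
rest side [[0.4860475034340451, -0.09547766035184257], [0.525253978711431, -0.08906489366444936], [0.5526153832380337, -0.23412828416342235], [0.5038780092948089, -0.24108894745442067]] centre [ 0.5169 -0.1649] sides [np.float64(0.039727462544985284), np.float64(0.14762125091166894), np.float64(0.04923192513331553), np.float64(0.14669892252815)]
  dir deg 9.289268789386023
  dir deg 8.128007035250969
  dir deg -79.31853791600605
  dir deg -83.01872846739607
lock top [[0.5133006977182684, 0.2231087236134943], [0.5561735352263806, 0.11022925313856262], [0.4714120199862117, 0.07776630256313637], [0.42798406258029004, 0.190685585
[... 425 characters left out ...]
], [0.4730988321493489, 0.07483282163066385]] centre [0.4935 0.146 ] sides [np.float64(0.08925557603537485), np.float64(0.11995825859196899), np.float64(0.08908508140928494), np.float64(0.11876829603444368)]
  dir deg 21.023497928708203
  dir deg 20.2582183567157
  dir deg -69.05759753034445
  dir deg -68.97232718916501
bezel t [[0.4923 0.1512 0.069 ]] slot t [[0.5007 0.1558 0.066 ]
 [0.4836 0.1492 0.066 ]
 [0.492  0.1525 0.066 ]] lamp [[0.4758 0.1925 0.077 ]]
bezel s [[0.4946 0.1479 0.069 ]] slot s [[0.4935 0.1463 0.066 ]]
bow (array([ 0.5251, -0.1955,  0.0718]), array([ 0.2586, -0.4837, -0.4311,  0.0704]))
sq (array([ 0.5158, -0.1265,  0.072 ]), array([ 0.1742, -0.3448, -0.3175,  0.0484]))
```

```bash
python3 -m crank '[{"translation":[0.02,-0.055,0],"turn":[0,0,-0.08],"claw":0.09},{"translation":[0.02,-0.055,0],"turn":[0,0,-0.08],"claw":0.09},{"translation":[0.02,-0.055,0],"turn":[0,0,-0.08],"claw":0.09},{"translation":[0.02,-0.055,0],"turn":[0,0,-0.08],"claw":0.09},{"translation":[0.02,-0.055,0],"turn":[0,0,-0.08],"claw":0.09},{"translation":[0.02,-0.055,0],"turn":[0,0,-0.08],"claw":0.09},{"translation":[0.02,-0.055,0],"turn":[0,0,-0.08],"claw":0.07},{"translation":[0.02,-0.055,0],"turn":[0,0,-0.08],"claw":0.06},{"translation":[0.02,-0.055,0],"turn":[0,0,-0.08],"claw":0.06},{"translation":[0.02,-0.055,0],"turn":[0,0,-0.08],"claw":0.06},{"translation":[0.02,-0.055,0],"turn":[0,0,-0.08],"claw":0.06},{"translation":[0.02,-0.055,0],"turn":[0,0,-0.08],"claw":0.06}]' 10
python3 -c "
from bench import status;print(status.sense()['joint_positions'])"
```

```text
time_s: 1.7
eef_pos: [0.4882, -0.0879, 0.4049]
orientation: [-3.141, -0.001, 0.201]
contact_force: [1.8, 1.0, -0.1]
width: 0.06
[-0.40109258  0.23643583  0.58106468  1.91453262 -0.15080932  1.03269695
  0.44564838]
```

```bash
python3 -m crank '[{"translation":[0.012,-0.036,-0.02],"turn":[0,0,-0.027],"claw":0.06},{"translation":[0.012,-0.036,-0.02],"turn":[0,0,-0.027],"claw":0.06},{"translation":[0.011,-0.037,-0.025],"turn":[0,0,-0.028],"claw":0.06},{"translation":[0,0,-0.02],"turn":[0,0,0],"claw":0.06},{"translation":[0,0,0],"turn":[0,0,0],"claw":0.06},{"translation":[0,0,0],"turn":[0,0,0],"claw":0.06}]'
python3 - <<'E'
from h import *
F=cams()
p=status.sense()["eef_pos"]
for n,f in F.items():
    tip=proj(f,p-[0,0,.178])[0]; print(n,p,tip,proj(f,[.5236,-.1965,.073]))
    x,y=int(tip[0])-60,int(tip[1])-35; x=max(x,0)
    cv2.imwrite(f"pics/{n}1.png",cv2.resize(f["frame"][y:y+90,x:x+120,::-1],(800,600),interpolation=cv2.INTER_CUBIC)); print(x,y)
E
```

```text
time_s: 2.45
eef_pos: [0.5231, -0.1949, 0.3204]
orientation: [-3.142, -0.001, 0.122]
contact_force: [0.6, 0.1, 0.1]
width: 0.0597
side [ 0.52323687 -0.19482091  0.32075112] [363.53377526 247.5979108 ] [[363.43146695 276.94015029]]
303 212
top [ 0.52323687 -0.19482091  0.32075112] [397.10578105 247.48219111] [[393.98740434 250.21997842]]
337 212
```

View pics/side1.png

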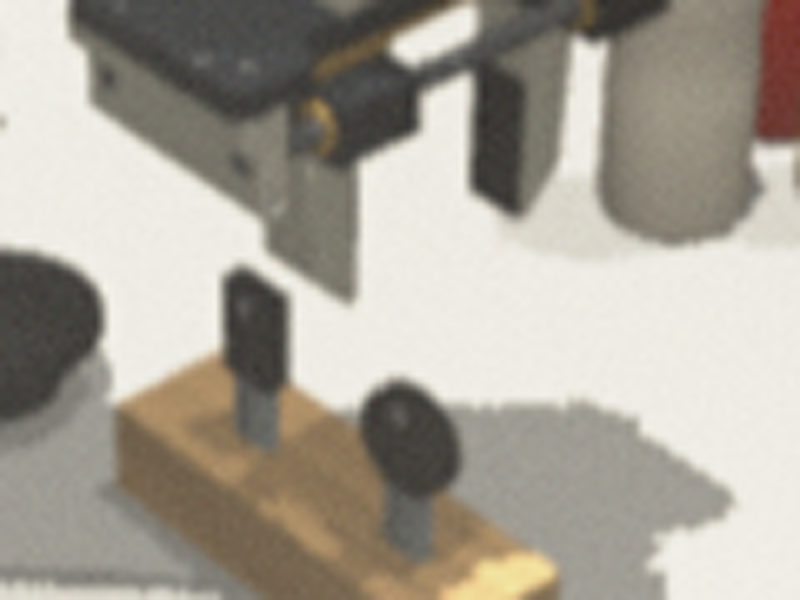

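View pics/top1.png

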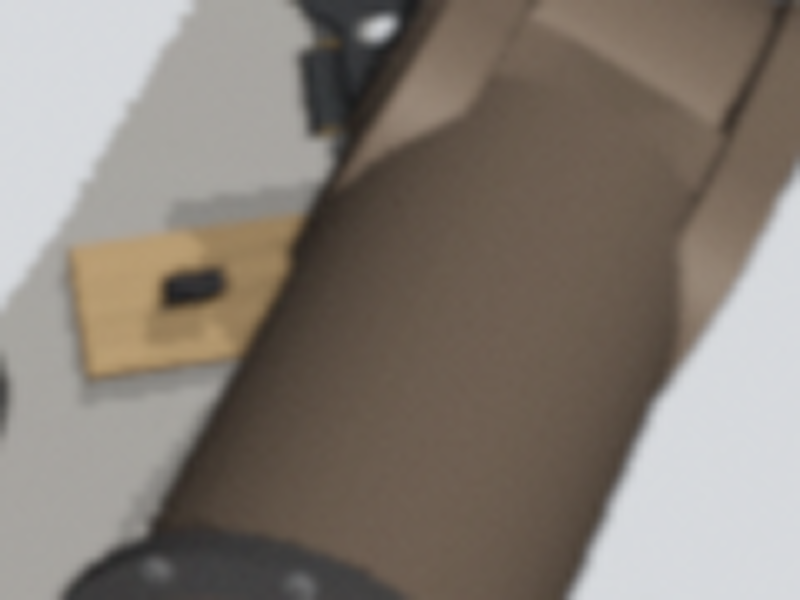

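```bash
python3 -m crank '[{"translation":[0,-0.0015,-0.022],"turn":[0,0,-0.003],"claw":0.06},{"translation":[0,0,-0.022],"turn":[0,0,0],"claw":0.04},{"translation":[0,0,-0.022],"turn":[0,0,0],"claw":0.03},{"translation":[0,0,-0.022],"turn":[0,0,0],"claw":0.03},{"translation":[0,0,0],"turn":[0,0,0],"claw":0.03},{"translation":[0,0,0],"turn":[0,0,0],"claw":0.03}]' 5
python3 - <<'E'
from h import *
f=grab_frame("side"); print(status.sense()["eef_pos"])
x,y=304,225
cv2.imwrite("pics/side2.png",cv2.resize(f["frame"][y:y+90,x:x+120,::-1],(800,600),interpolation=cv2.INTER_CUBIC))
E
```

```text
time_s: 3.3
eef_pos: [0.5233, -0.1967, 0.2329]
orientation: [3.141, -0.001, 0.118]
contact_force: [-0.0, -0.1, -0.5]
width: 0.0299
[ 0.52339923 -0.19683859  0.23299059]
```

View pics/side2.png

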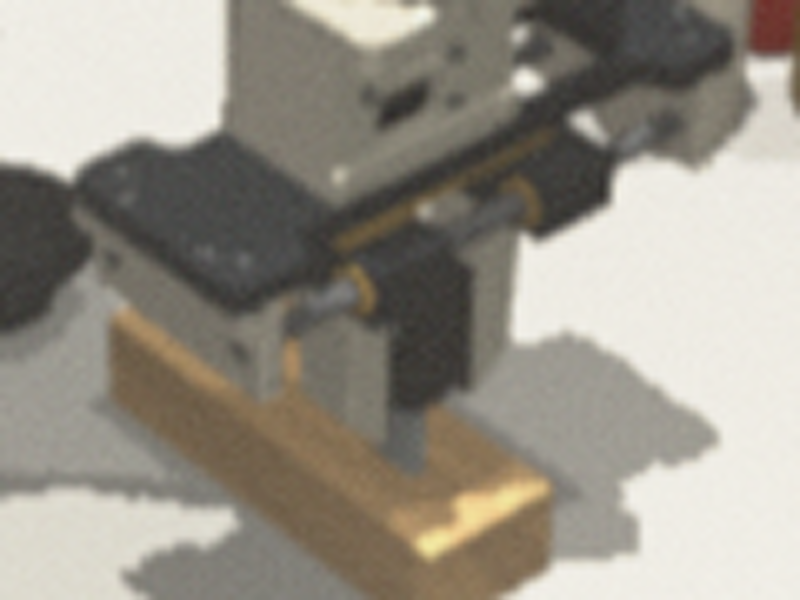

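The bow sits between the pads. The left finger is at crop (345,390), the right at (490,350), and the blade at (405,440). Next I close with low force.

```bash
python3 -m crank '[{"translation":[0,0,0],"turn":[0,0,0],"claw":0.014},{"translation":[0,0,0],"turn":[0,0,0],"claw":0.014},{"translation":[0,0,0],"turn":[0,0,0],"claw":0.014}]' 5; python3 -m crank '[{"translation":[0,0,0],"turn":[0,0,0],"claw":0.005},{"translation":[0,0,0],"turn":[0,0,0],"claw":0.005},{"translation":[0,0,0],"turn":[0,0,0],"claw":0.005}]' 5
```

```text
time_s: 3.72
eef_pos: [0.5229, -0.1968, 0.232]
orientation: [3.142, -0.0, 0.118]
contact_force: [-0.2, -0.3, 0.7]
width: 0.0143
time_s: 4.1
eef_pos: [0.5229, -0.1968, 0.2318]
orientation: [3.142, -0.0, 0.118]
contact_force: [-0.6, 0.1, 1.3]
width: 0.0103
```

```bash
python3 -m crank '[{"translation":[0,0,0],"turn":[0,0,0],"claw":0.0},{"translation":[0,0,0],"turn":[0,0,0],"claw":0.0},{"translation":[0,0,0],"turn":[0,0,0],"claw":0.0},{"translation":[0,0,0.01],"turn":[0,0,0],"claw":0.0},{"translation":[0,0,0.01],"turn":[0,0,0],"claw":0.0},{"translation":[0,0,0.015],"turn":[0,0,0],"claw":0.0},{"translation":[0,0,0.02],"turn":[0,0,0],"claw":0.0},{"translation":[0,0,0.02],"turn":[0,0,0],"claw":0.0},{"translation":[0,0,0.02],"turn":[0,0,0],"claw":0.0}]' 45
```

```text
time_s: 5.22
eef_pos: [0.5228, -0.1968, 0.3284]
orientation: [3.141, -0.001, 0.118]
contact_force: [-0.1, 0.4, -0.5]
width: 0.0096
```

```bash
python3 -m crank '[{"translation":[-0.003,0.031,0],"turn":[0,0,0.165],"claw":0.0},{"translation":[-0.003,0.031,0],"turn":[0,0,0.165],"claw":0.0},{"translation":[-0.003,0.031,0],"turn":[0,0,0.165],"claw":0.0},{"translation":[-0.003,0.031,0],"turn":[0,0,0.165],"claw":0.0},{"translation":[-0.003,0.031,0],"turn":[0,0,0.165],"claw":0.0},{"translation":[-0.003,0.031,0],"turn":[0,0,0.165],"claw":0.0},{"translation":[-0.003,0.031,0],"turn":[0,0,0.165],"claw":0.0},{"translation":[-0.003,0.031,0],"turn":[0,0,0.165],"claw":0.0},{"translation":[-0.003,0.031,0],"turn":[0,0,0.165],"claw":0.0},{"translation":[-0.003,0.031,0],"turn":[0,0,0.165],"claw":0.0},{"translation":[0,0.035,0],"turn":[0,0,0.165],"claw":0.0},{"translation":[0,0,0],"turn":[0,0,0],"claw":0.0}]'
cat > look.py <<'E'
from h import *
import sys
F=cams(); s=status.sense(); p=s["eef_pos"]; tag=sys.argv[1]
print(p,s["orientation"],s["joint_positions"][[4,5,6]],s["contact_force"])
for n,(x,y) in {"side":(220,160),"top":(205,220)}.items():
    f=F[n]; cv2.imwrite(f"pics/{n}_{tag}_full.png",f["frame"][:,:,::-1])
    cv2.imwrite(f"pics/{n}_{tag}.png",cv2.resize(f["frame"][y:y+75,x:x+100,::-1],(800,600),interpolation=cv2.INTER_CUBIC))
    print(n,'tip pred crop',(proj(f,p-[0,0,.224])[0]-[x,y])*8)
E
python3 look.py a
```

```text
time_s: 6.72
eef_pos: [0.4927, 0.1509, 0.3277]
orientation: [3.14, -0.001, 1.939]
contact_force: [-0.4, -0.7, -0.3]
width: 0.0102
[0.4929225  0.14788437 0.32733817] [3.14116932e+00 6.62008427e-04 1.93166542e+00] [-0.03290219  0.86117755  1.57008997] [ 0.14807522 -0.33537545 -1.4811524 ]
side tip pred crop [382.50579735 280.01835448]
top tip pred crop [381.75572575 358.60981111]
```

```bash
sleep 1
```

```text
(no output)
```

View pics/side_a.png

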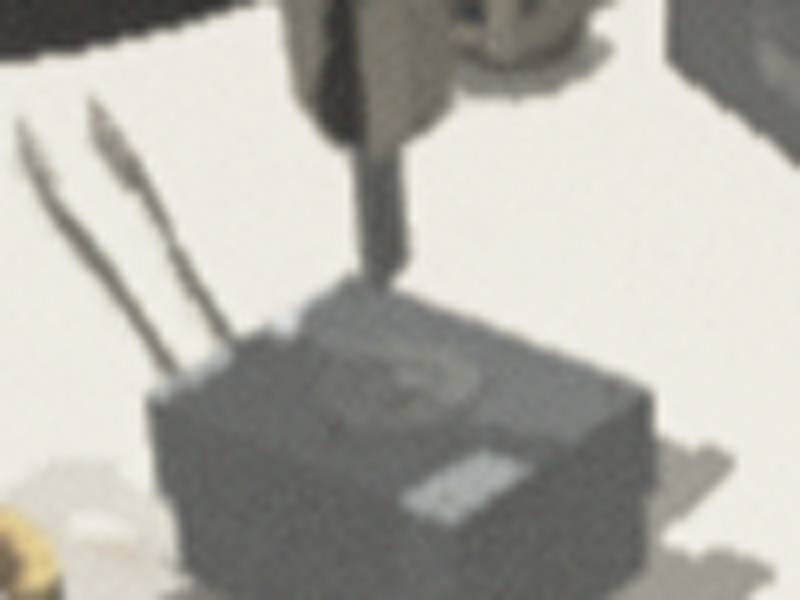

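View pics/top_a.png

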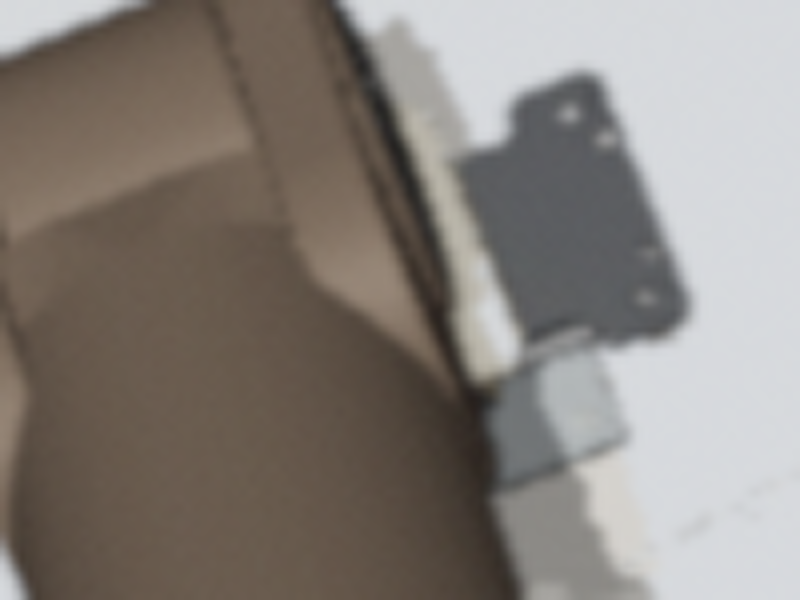

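Tip seen at (382,285) in the side crop versus (382,280) predicted, so the side camera agrees with the kinematics to under 1 px. The slot is at about (400,385). The arm hides the top view.

```bash
python3 -m crank '[{"translation":[0.001,0,-0.01],"turn":[0,0,0.003],"claw":0.0},{"translation":[0,0,-0.01],"turn":[0,0,0],"claw":0.0},{"translation":[0,0,-0.01],"turn":[0,0,0],"claw":0.0},{"translation":[0,0,0],"turn":[0,0,0],"claw":0.0},{"translation":[0,0,0],"turn":[0,0,0],"claw":0.0}]'
python3 look.py b
python3 - <<'E'
from h import *
f=grab_frame("side")
for c in [(.494,.148),(.4935,.146)]:
  print((proj(f,[*c,.066])[0]-[220,160])*8)
  a=np.radians(20.8); x=np.array([np.cos(a),np.sin(a)]);y=np.array([-x[1],x[0]])
  for i,j in((-1,1),(1,1),(1,-1),(-1,-1)): print('   ',(proj(f,[*(np.array(c)+.046*i*x+.061*j*y),.066])[0]-[220,160])*8)
E
```

```text
time_s: 7.45
eef_pos: [0.494, 0.1482, 0.2967]
orientation: [-3.141, -0.0, 1.936]
contact_force: [-1.0, 0.5, -0.6]
width: 0.0098
[0.49403011 0.14829074 0.29701014] [ 3.14108621e+00 -5.91435226e-05  1.93588512e+00] [-0.03736704  0.79068215  1.5783219 ] [ 0.32084904 -0.08777978  0.16830343]
side tip pred crop [393.03001088 367.19679976]
top tip pred crop [390.90964053 362.32793442]
[395.16143788 387.84523703]
    [139.03598644 391.55283544]
    [347.51963513 266.17087106]
    [651.43814347 384.0942377 ]
    [447.34991104 521.17339098]
[396.76578112 391.2386589 ]
    [140.32750703 394.94979989]
    [348.99862751 269.27399194]
    [653.35643307 387.48454821]
    [449.09759103 524.90036219]
```

View pics/side_b.png

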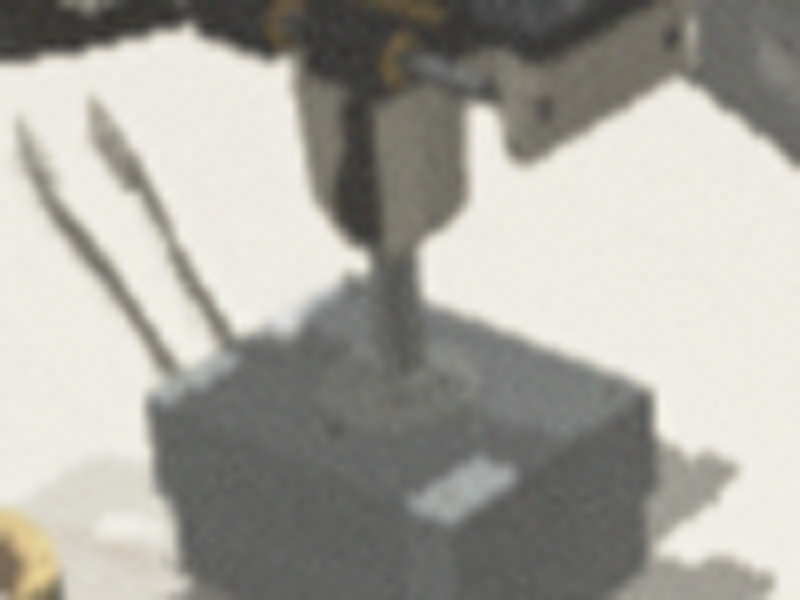

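Tip at (398,372) with the mouth expected at (400,393), which lines up with the measured slot centre at about (400,394). I'll descend in small steps and watch the force.

```bash
python3 -m crank '[{"translation":[0,0,-0.003],"turn":[0,0,0],"claw":0.0},{"translation":[0,0,-0.003],"turn":[0,0,0],"claw":0.0},{"translation":[0,0,-0.002],"turn":[0,0,0],"claw":0.0},{"translation":[0,0,0],"turn":[0,0,0],"claw":0.0}]'; python3 -m crank '[{"translation":[0,0,-0.002],"turn":[0,0,0],"claw":0.0},{"translation":[0,0,-0.002],"turn":[0,0,0],"claw":0.0},{"translation":[0,0,0],"turn":[0,0,0],"claw":0.0}]'
```

```text
time_s: 8.1
eef_pos: [0.494, 0.1483, 0.2891]
orientation: [3.141, -0.0, 1.936]
contact_force: [-1.1, -0.5, 5.9]
width: 0.0099
time_s: 8.48
eef_pos: [0.494, 0.1498, 0.2851]
orientation: [3.14, -0.002, 1.937]
contact_force: [-1.3, 5.7, 2.1]
width: 0.0096
```

The chamfer pushed the key about +y (5.7 N), so I shift the command that way.

```bash
python3 -m crank '[{"translation":[-0.0006,0.002,0],"turn":[0,0,0],"claw":0.0},{"translation":[0,0,0],"turn":[0,0,0],"claw":0.0},{"translation":[0,0,0],"turn":[0,0,0],"claw":0.0}]'; python3 -c "
from bench import status
for k in('wrist_torque','orientation','contact_force','eef_pos'):print(k,status.sense()[k])"
```

```text
time_s: 8.85
eef_pos: [0.4932, 0.1502, 0.2846]
orientation: [-3.141, -0.0, 1.936]
contact_force: [-1.1, 0.9, -0.3]
width: 0.0095
wrist_torque [0.51736612 0.15994754 0.00461831]
orientation [-3.14129315e+00 -1.29252254e-04  1.93582258e+00]
contact_force [-1.08346098  0.93978155 -0.31812302]
eef_pos [0.49319842 0.15022676 0.28461083]
```

```bash
python3 -m crank '[{"translation":[0,0,-0.002],"turn":[0,0,0],"claw":0.0},{"translation":[0,0,-0.002],"turn":[0,0,0],"claw":0.0},{"translation":[0,0,0],"turn":[0,0,0],"claw":0.0}]';python3 -m crank '[{"translation":[0,0,-0.002],"turn":[0,0,0],"claw":0.0},{"translation":[0,0,-0.002],"turn":[0,0,0],"claw":0.0},{"translation":[0,0,0],"turn":[0,0,0],"claw":0.0}]'; python3 -c "
from bench import status
for k in('wrist_torque','contact_force','eef_pos'):print(k,status.sense()[k])"
```

```text
time_s: 9.22
eef_pos: [0.4933, 0.1503, 0.2806]
orientation: [-3.142, -0.0, 1.936]
contact_force: [-1.2, 2.0, -0.9]
width: 0.0094
time_s: 9.6
eef_pos: [0.4937, 0.1504, 0.2771]
orientation: [3.14, -0.0, 1.936]
contact_force: [0.1, 3.2, 4.2]
width: 0.0098
wrist_torque [ 0.591683   -0.11721395 -0.01240372]
contact_force [0.08093701 3.19863733 4.24596   ]
eef_pos [0.4936848  0.15042827 0.27707129]
```

```bash
python3 -m crank '[{"translation":[0,0.0007,-0.002],"turn":[0,0,0],"claw":0.0},{"translation":[0,0,-0.002],"turn":[0,0,0],"claw":0.0},{"translation":[0,0,0],"turn":[0,0,0],"claw":0.0}]' 55;python3 -m crank '[{"translation":[0,0,-0.002],"turn":[0,0,0],"claw":0.0},{"translation":[0,0,-0.002],"turn":[0,0,0],"claw":0.0},{"translation":[0,0,0],"turn":[0,0,0],"claw":0.0}]'; python3 -c "
from bench import status
for k in('wrist_torque','contact_force','eef_pos'):print(k,status.sense()[k])"
```

```text
time_s: 9.98
eef_pos: [0.4934, 0.1506, 0.2725]
orientation: [-3.141, 0.0, 1.936]
contact_force: [1.2, -0.5, 0.5]
width: 0.0098
time_s: 10.35
eef_pos: [0.4932, 0.151, 0.2686]
orientation: [-3.141, -0.0, 1.936]
contact_force: [-0.4, -0.3, 2.7]
width: 0.0098
wrist_torque [ 0.25471174 -0.04980912  0.04889364]
contact_force [-0.41853342 -0.30727032  2.65860474]
eef_pos [0.49318845 0.15095415 0.26861945]
```

```bash
python3 -m crank '[{"translation":[0,0,-0.002],"turn":[0,0,0],"claw":0.0},{"translation":[0,0,-0.002],"turn":[0,0,0],"claw":0.0},{"translation":[0,0,0],"turn":[0,0,0],"claw":0.0}]';python3 -m crank '[{"translation":[0,0,-0.002],"turn":[0,0,0],"claw":0.0},{"translation":[0,0,-0.002],"turn":[0,0,0],"claw":0.0},{"translation":[0,0,0],"turn":[0,0,0],"claw":0.0}]';python3 -m crank '[{"translation":[0,0,-0.0015],"turn":[0,0,0],"claw":0.0},{"translation":[0,0,0],"turn":[0,0,0],"claw":0.0},{"translation":[0,0,0],"turn":[0,0,0],"claw":0.0}]'
```

```text
time_s: 10.72
eef_pos: [0.4931, 0.1509, 0.2643]
orientation: [-3.141, -0.0, 1.936]
contact_force: [0.6, 1.4, -0.7]
width: 0.0097
time_s: 11.1
eef_pos: [0.4931, 0.1509, 0.2604]
orientation: [-3.141, -0.0, 1.936]
contact_force: [0.5, 0.5, -0.5]
width: 0.0097
time_s: 11.48
eef_pos: [0.4932, 0.1509, 0.2596]
orientation: [-3.142, -0.0, 1.936]
contact_force: [-2.1, -0.3, 6.8]
width: 0.0096
```

```bash
python3 -m crank '[{"translation":[0,0,-0.001],"turn":[0,0,0],"claw":0.0},{"translation":[0,0,0],"turn":[0,0,0],"claw":0.0},{"translation":[0,0,0],"turn":[0,0,0],"claw":0.0}]'; python3 -m crank '[{"translation":[0,0,-0.001],"turn":[0,0,0],"claw":0.0},{"translation":[0,0,0],"turn":[0,0,0],"claw":0.0},{"translation":[0,0,0],"turn":[0,0,0],"claw":0.0}]'
python3 look.py c
```

```text
time_s: 11.85
eef_pos: [0.4933, 0.1509, 0.2593]
orientation: [3.141, -0.0, 1.936]
contact_force: [-3.0, -1.5, 16.7]
width: 0.0097
time_s: 12.22
eef_pos: [0.4933, 0.1509, 0.259]
orientation: [3.141, -0.0, 1.936]
contact_force: [-7.1, -2.1, 26.3]
width: 0.0096
[0.49331899 0.15092316 0.25903591] [ 3.14062811e+00 -3.07639639e-04  1.93579179e+00] [-0.04278028  0.70130897  1.57772488] [-7.22045377 -1.49026272 25.7428551 ]
side tip pred crop [396.37587779 471.98156571]
top tip pred crop [395.13148378 373.59894864]
```

View pics/side_c.png

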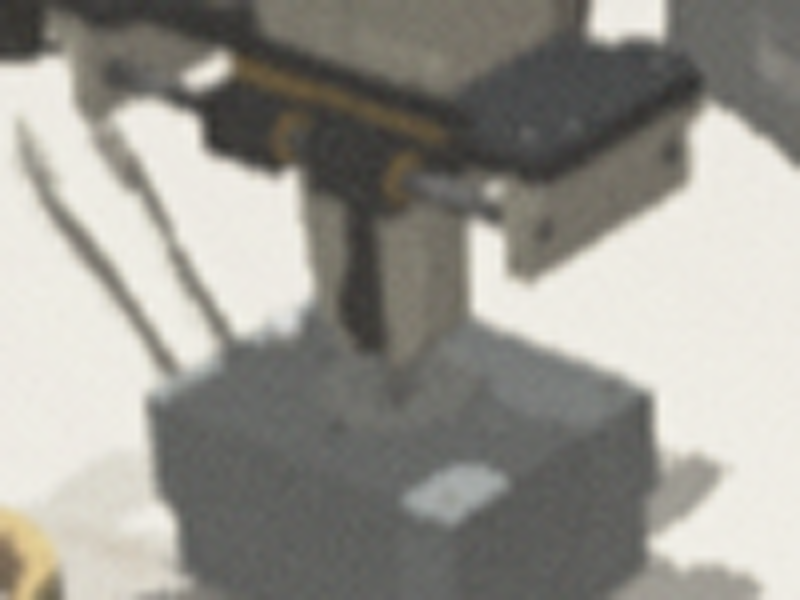

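Key is on the floor: TCP z 0.259, as expected, and force rises stiffly to 26 N. I ease the push and then turn clockwise in stages.

```bash
python3 -m crank '[{"translation":[0,0,0.0015],"turn":[0,0,0],"claw":0.0},{"translation":[0,0,0],"turn":[0,0,0],"claw":0.0},{"translation":[0,0,0],"turn":[0,0,-0.05],"claw":0.0},{"translation":[0,0,0],"turn":[0,0,-0.1],"claw":0.0},{"translation":[0,0,0],"turn":[0,0,-0.1],"claw":0.0},{"translation":[0,0,0],"turn":[0,0,0],"claw":0.0}]'; python3 -c "
from bench import status
for k in('wrist_torque','contact_force','eef_pos'):print(k,status.sense()[k])"
```

```text
time_s: 13.08
eef_pos: [0.4935, 0.151, 0.2595]
orientation: [3.141, -0.0, 1.684]
contact_force: [-1.2, -0.9, 9.2]
width: 0.0097
wrist_torque [-0.02965457  0.44912964  0.00241283]
contact_force [-1.18994423 -0.90263323  9.18969762]
eef_pos [0.49352198 0.1509904  0.25945168]
```

```bash
python3 -m crank '[{"translation":[0,0,0],"turn":[0,0,-0.1],"claw":0.0},{"translation":[0,0,0],"turn":[0,0,-0.1],"claw":0.0},{"translation":[0,0,0],"turn":[0,0,-0.1],"claw":0.0},{"translation":[0,0,0],"turn":[0,0,-0.1],"claw":0.0},{"translation":[0,0,0],"turn":[0,0,0],"claw":0.0}]'; python3 -m crank '[{"translation":[0,0,0],"turn":[0,0,-0.1],"claw":0.0},{"translation":[0,0,0],"turn":[0,0,-0.1],"claw":0.0},{"translation":[0,0,0],"turn":[0,0,-0.1],"claw":0.0},{"translation":[0,0,0],"turn":[0,0,-0.1],"claw":0.0},{"translation":[0,0,0],"turn":[0,0,0],"claw":0.0}]'; python3 -c "
from bench import status
for k in('wrist_torque','contact_force','eef_pos'):print(k,status.sense()[k])"
```

```text
time_s: 13.7
eef_pos: [0.4936, 0.1509, 0.2595]
orientation: [3.141, -0.0, 1.284]
contact_force: [-1.4, -0.4, 9.8]
width: 0.0095
time_s: 14.32
eef_pos: [0.4935, 0.1507, 0.2594]
orientation: [3.141, -0.0, 0.884]
contact_force: [-1.4, -1.1, 10.9]
width: 0.0099
wrist_torque [-0.38109157  0.59176446  0.09713993]
contact_force [-1.4386358  -1.06591858 10.8741332 ]
eef_pos [0.49349024 0.15070333 0.25943807]
```

Turned 1.05 rad, with 0.45 left to the stop. Lateral forces stay small.

```bash
python3 -m crank '[{"translation":[0,0,0],"turn":[0,0,-0.1],"claw":0.0},{"translation":[0,0,0],"turn":[0,0,-0.1],"claw":0.0},{"translation":[0,0,0],"turn":[0,0,-0.1],"claw":0.0},{"translation":[0,0,0],"turn":[0,0,-0.1],"claw":0.0},{"translation":[0,0,0],"turn":[0,0,0],"claw":0.0},{"translation":[0,0,0],"turn":[0,0,0],"claw":0.0}]' ; python3 -c "
from bench import status
for k in('wrist_torque','contact_force','eef_pos'):print(k,status.sense()[k])"
python3 -m crank '[{"translation":[0,0,0],"turn":[0,0,-0.05],"claw":0.0},{"translation":[0,0,0],"turn":[0,0,0],"claw":0.0},{"translation":[0,0,0],"turn":[0,0,0],"claw":0.0}]'; python3 -c "
from bench import status
for k in('wrist_torque','contact_force','eef_pos','orientation'):print(k,status.sense()[k])"
```

```text
time_s: 15.08
eef_pos: [0.4934, 0.1505, 0.2595]
orientation: [3.141, -0.0, 0.486]
contact_force: [-3.1, -0.8, 12.0]
width: 0.01
wrist_torque [-0.4997119   0.70356148  0.11748709]
contact_force [-3.12907107 -0.78608452 12.01421135]
eef_pos [0.49339017 0.15053994 0.25945136]
time_s: 15.45
eef_pos: [0.4934, 0.1505, 0.2594]
orientation: [3.142, -0.0, 0.436]
contact_force: [-3.8, -2.2, 11.7]
width: 0.0094
wrist_torque [-0.52179998  0.77841483  0.08155771]
contact_force [-3.75440388 -2.1659714  11.68965186]
eef_pos [0.49337299 0.15048348 0.25941929]
orientation [ 3.14151456e+00 -2.37527691e-04  4.35692715e-01]
```

The gripper has turned 1.5 rad, but slot play of about 0.09 rad means the plug lags. I continue until the torque rises at the stop.

```bash
for i in 1 2 3; do python3 -m crank '[{"translation":[0,0,0],"turn":[0,0,-0.04],"claw":0.0},{"translation":[0,0,0],"turn":[0,0,0],"claw":0.0},{"translation":[0,0,0],"turn":[0,0,0],"claw":0.0}]' | grep -E "orient|force"; python3 -c "
from bench import status
import numpy as np
print(np.mean([status.sense()['wrist_torque'] for _ in range(5)],0))"; done
```

```text
orientation: [-3.142, -0.0, 0.396]
contact_force: [-3.6, -2.2, 12.2]
[-0.47699525  0.77597229  0.10753025]
orientation: [-3.142, -0.0, 0.356]
contact_force: [-3.1, -1.3, 12.7]
[-0.5581319   0.84449942  0.11915459]
orientation: [-3.142, -0.0, 0.316]
contact_force: [-3.2, -2.6, 12.8]
[-0.55695416  0.85300951  0.05063044]
```

```bash
for i in 1 2; do python3 -m crank '[{"translation":[0,0,0],"turn":[0,0,-0.03],"claw":0.0},{"translation":[0,0,0],"turn":[0,0,0],"claw":0.0},{"translation":[0,0,0],"turn":[0,0,0],"claw":0.0}]' | grep -E "orient|force"; python3 -c "
from bench import status
import numpy as np
print(status.sense()['wrist_torque'],status.sense()['joint_torque'][6])"; done; python3 look.py d
```

```text
orientation: [-3.142, -0.0, 0.286]
contact_force: [-2.2, -1.8, 13.1]
[-0.49956178  0.82286803  0.32299785] -0.3176632057875395
orientation: [3.142, -0.0, 0.257]
contact_force: [-1.9, -1.9, 12.4]
[-0.5741289   0.88800957  0.60036506] -0.5929353833198547
[0.49331287 0.15055015 0.25943167] [ 3.14149000e+00 -8.38315141e-05  2.56760022e-01] [-0.35479311  0.72462608  0.21722858] [-3.10012256 -2.01321198 12.98023736]
side tip pred crop [396.82944479 471.43108235]
top tip pred crop [396.19444592 373.50295958]
```

View pics/side_d.png

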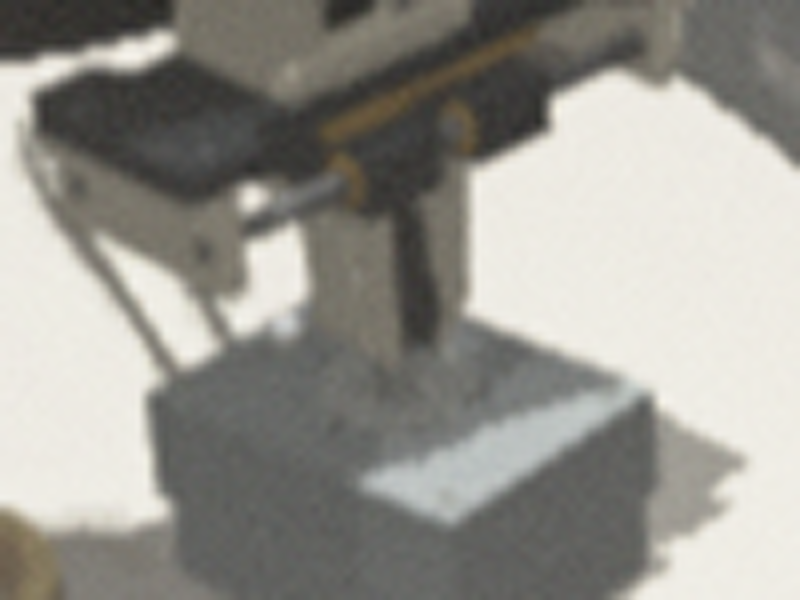

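View pics/side_d_full.png

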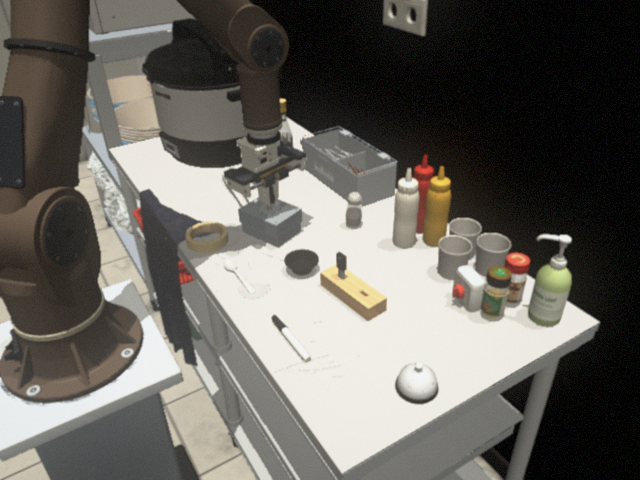

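Torque rose 0.11 → 0.32 → 0.60 N m over the last 0.06 rad, so the stop is reached. The square key is still in its slot at (341,262) and the bystanders haven't moved. I hold for a moment, check, and hand in.

```bash
python3 -m crank '[{"translation":[0,0,0],"turn":[0,0,0],"claw":0.0},{"translation":[0,0,0],"turn":[0,0,0],"claw":0.0},{"translation":[0,0,0],"turn":[0,0,0],"claw":0.0},{"translation":[0,0,0],"turn":[0,0,0],"claw":0.0}]'; python3 -c "
from bench import status,sign_off
print(status.sense()['wrist_torque']); print(sign_off())"
```

```text
time_s: 17.92
eef_pos: [0.4933, 0.1506, 0.2594]
orientation: [3.142, -0.0, 0.257]
contact_force: [-3.3, -2.2, 13.1]
width: 0.0097
[-0.5653289   0.8297876   0.57607242]
the job is handed in; nothing more can be done
None
```

I took the round-bow key from the rest, pushed it fully home in the keyway, and turned it clockwise to the stop. I handed in at 17.9 s with the turned key still gripped.

- **Fully home:** the key stopped on the floor at a tool height of 0.259 m, against 0.260 m expected. The push then rose stiffly to 26 N, and I eased it to about 10 N before turning.
- **Turned to the stop:** the gripper turned 1.68 rad, more than the plug's 1.5 rad because of play in the slot. The torque held near the spring's 0.11 N m, then climbed to about 0.6 N m over the last 0.06 rad, which I took as the stop. It was steady at 0.58 N m at hand-in. I could not see or read the plug angle directly, so this rests on the torque.
- **Grip at hand-in:** 9.7 mm opening at 55 N, pushing down about 13 N.
- **Surroundings:** the last side picture shows the square key still in its slot and the bystanders where they were, apart from the tongs, which are partly hidden.
- **Disagreement:** the two cameras disagreed by about 4.5 mm in y on where the lock was. My averaged position was off by about 2 mm, which the slot's chamfer and a small sideways correction took up.

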